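Load the lens carousel and index it to the next click

TASK

Set the loose amber demonstration lens flat into the empty cup of the lens carousel. Then push the carousel round counter-clockwise (seen from above), gently, with no more than about 12 newtons, just until it clicks into its next position and is held there; do not push it on out of the click. Leave the lens lying in its cup and the other things on the counter where they are.

Things in the scene. Friction and masses are not known exactly. Their poses are not given: they have to be found in the camera images.
- lens_amber_mid (a point): centre (half-way up) of the loose amber lens: grey round frame 50 mm across, 10 mm thick, amber top, with an upright black grip knob 16 mm in diameter and 26 mm tall in its middle; 36 mm high in all, about 50 g. Underside 18 mm below this point; knob from 8 mm below to 18 mm above. Lies on a white tray 10 mm high (300 x 100 mm) in a row with two other lenses, 90 mm apart, order varies
- cup (a point): middle of the floor of the carousel's empty cup: a black ring 56 mm inside, 64 mm outside, wall 6 mm high, on top of the carousel disc (floor 66 mm above the counter). The lens belongs in it, flat on the floor. It turns with the carousel; z up
- axis (a point): the carousel's turning axis at the level of the disc's upper face, 66 mm above the counter. White disc 270 mm in diameter, 16 mm thick; hub 56 mm across stands 14 mm above the face. Four cups 80 mm from the axis, every 90 degrees; three hold fixed lenses (sizes as the loose one, knob tops 36 mm above the disc's face)
- handle (a point): middle (half-way up) of the red upright handle post on the disc, 18 mm in diameter and 50 mm tall, from 66 to 116 mm above the counter, 115 mm from the axis. It is for pushing the disc round. The empty cup lies 45 degrees ahead of it counter-clockwise, a filled cup 45 degrees behind
- stand: the carousel's fixed white foot, 250 mm in diameter, bolted to the counter; origin on the turning axis at counter level. The carousel disc belongs to it
- carousel (a joint): disc angle, rad, growing counter-clockwise. Starts between positions at -1.0 to -0.7; the next click lies anywhere from -0.2 to 0.2 (unmarked, differs per unit: feel for it), the only one within +-1.3. Drag about 2 N at the handle, until the catch drops in; then the force rises steeply. Above about 13 N it climbs out and runs on. Released within 3 degrees of the click it springs to its middle
- catch (a joint): height of the sprung catch (a steel ball under the disc, out of sight), m: 0 to 0.0008 while it rides on the flat underside of the disc, about +0.003 when it has clicked into a notch
- lens_green_mid (a point): a green demonstration lens like the amber one, loose on the white tray; this point is its centre, half-way up. It is to be left where it is
- lens_smoke_mid (a point): a dark smoke-grey demonstration lens like the amber one, loose on the white tray; this point is its centre, half-way up. It is to be left where it is
- spray: clear spray bottle of 44 mm diameter, 130 mm tall, standing on the counter; origin under its middle. Leave alone
- flowerpot: small white pot with a yellow flower, 68 mm in diameter, 120 mm tall; origin under its middle. Leave alone
- driver: small screwdriver about 150 mm long, lying on the counter; leave alone
There are look-alikes about, which are no part of the job. Leave any purple or yellow look-alike of the part that bears lens_amber_mid alone.

How it is judged:
By the outcome, as a careful person would: the job done as asked, in the order asked, and still so for the second after the job is handed in, with the robot touching nothing.
It also fails if it takes over 70 s, if anything falls off the work surface, if the arm or the gripper's body presses on something with over 40 N, if the wrist force passes 120 N, or if a joint passes its speed limit or range.

ROBOT

A 7-joint arm with a two-finger parallel gripper is mounted at the origin on the work surface. World frame = base frame: x ahead of the robot, y to its left, z up, the work surface at z = 0. Lengths are in m, angles in rad, forces in N, time in s.
With the tool pointing down it reaches from about 0.425 to 0.925 m from the base axis. Payload 6.8 kg.
Tool frame: the origin (TCP) lies at the very end of the fingers, on their centre line; the grasp point (between the pads) lies 19 mm behind it (bot.grip_depth is the distance from the TCP to the grasp point, in m); z points along the fingers, y is the direction in which the jaws open and shut (so a half turn about z gives the same grasp; the last joint's range is limited). The gripper opens to 85 mm and grips with 20 to 120 N. Pads are 22 mm wide; open, the fingers measure 114 mm over their backs; the gripper's body (76 mm by 85 mm) begins 54 mm behind the grasp point. The pads swing forward as they close: fully open they stand 13 mm farther back than shut.
Start: joints at [-1.349, 0.477, 0.022, 1.555, -0.011, 1.109, -0.083], TCP at [0.219, 0.639, 0.231] pointing down, gripper open.
Joint ranges: [-2.96, 2.96], [-0.34, 2.1], [-1.41, 1.46], [0.24, 2.44], [-1.37, 4.51], [0.17, 1.92], [-2.96, 2.96]. Speed limits (rad/s): [2.39, 2.39, 3.14, 3.14, 3.14, 3.14, 3.14].

INTERFACE

Orientations are given as a unit quaternion [w, x, y, z].
In Python, from station import bot gives the robot as it stands.
- The arm moves only by the tool step_arm, never from a script. Its argument "increments" is a list of rows, each a list of 7 numbers: the shift along the world's x, y, z in m, then the turn, a rotation vector about the world's x, y, z in degrees, then the gripper command: -1 is fully open, 1 is shut, values between are in proportion. In form: [[dx, dy, dz, rx, ry, rz, fingers], ...]. A call has 1 to 10 rows; each row is the pose to reach, as a shift and turn from the pose commanded when the call began; what a row does not reach only later rows make up. A row lasts 1/12 s, in which the tool goes at most 41.7 mm and 7.16 degrees, less where a joint would pass 70% of its speed; a pose out of reach is approached as far as the arm can. A call with a gripper value outside its range is refused whole. The fingers move at their own pace and stop on an object; "force" is the grip in N (left out, the last holds). Time passes only in rows, so rows that repeat a pose let the fingers close. It gives the time, the measured TCP pose, the force and the opening at its end, in the units of the state.
- bot.get_obs(): the state, without advancing time (a new reading comes with each control period).
- bot.read_camera(name): name is "side" or "top"; returns a dict with "color" (400x640x3 uint8, red, green, blue), "intrinsics" (3x3 intrinsics, pixels), "D" ([k1, k2, p1, p2, k3] as OpenCV has them; the pictures are not rectified), "extrinsics" (4x4, takes a point from camera to world coordinates). Camera axes: x right, y up, looking along -z (the intrinsics and any distortion apply to the point x, -y, -z); pixel columns grow to the right and rows downward; lengths in m; the calibration is good to about 2 mm. A picture is of the moment at which its call begins. There is no depth.
- bot.hand_in(): hands the job in, once; it reports no verdict.
Trained networks look in the newest picture that a camera, given by its name, has taken for a name from the list of things; names that differ only in an ending like _2 or _b are one class to them, and where a whole thing is asked for, a point or a joint stands for the part that bears it (a point fixed in the world has none). Each returns a list of dicts, best first, with "conf" (0 to 1); they miss things now and then, are a little off and sometimes report something else, mostly with a low value. They report only what shows in the picture. A call takes as long as a camera call. They do not tell look-alikes from the thing itself.
- bot.recognise(thing, camera): "location" ([column, row] as shares, 0 to 1, of the picture: columns of its width, rows of its height, amid what is visible of it).
- bot.place_of(thing, camera): "location" ([column, row] as shares, 0 to 1, of the picture: columns of its width, rows of its height: a listed point, or the origin of a listed thing).
The state is a dict: "t": time; "q": joint angles; "joint_vel": joint speeds; "joint_torque": joint torques, N m; "eef_pos": TCP position; "tool_rot": TCP orientation; "contact_force": force on the tool from outside, world axes, zero at the start; "torque": the same for the moment, N m; "gripper_width": opening from 0.0 (shut) to 1.0 (fully open).
Only numpy, scipy, OpenCV 4.12 (cv2) and the standard library are available. Lean on these libraries where they do the work, as an engineer would, in place of code of your own. Each camera call takes 0.05 s, during which the arm holds its last target.

## Working session

There is one attempt and no reset: what is moved stays moved. The work goes in short steps, Python scripts to look and compute and a tool call to move; the robot and the scene stay as the last step left them, time stands still between calls to the robot, and variables do not carry over. Pictures are saved under pics/ and viewed, and the job is handed in when it is done.

Besides the shell and the picture viewer there is one more tool, called after ">>>" by a JSON object that holds its "fn" and its "kwargs", one argument or row to a line. step_arm: Moves the arm, as the interface text tells. Its arguments: {"type":"object","properties":{"increments":{"type":"array","items":{"type":"array","items":{"type":"number"}}},"force":{"type":"number"}},"required":["increments"]}

```bash
ls; mkdir -p pics; cat > h.py <<'E'
import numpy as np, cv2, json
from station import bot
def cam(n):
    c=bot.read_camera(n); return c
def ray(c,px):
    K=np.array(c["intrinsics"]);D=np.array(c["D"]);T=np.array(c["extrinsics"])
    u=cv2.undistortPoints(np.array([[px]],float),K,D)[0,0]
    d=T[:3,:3]@np.array([u[0],-u[1],-1.0]); return T[:3,3],d/np.linalg.norm(d)
def atz(c,px,z):
    o,d=ray(c,px); return o+d*(z-o[2])/d[2]
def proj(c,p):
    K=np.array(c["intrinsics"]);D=np.array(c["D"]);T=np.array(c["extrinsics"])
    q=np.linalg.inv(T)@np.append(p,1); q=np.array([q[0],-q[1],-q[2]])
    return cv2.projectPoints(q.reshape(1,3),np.zeros(3),np.zeros(3),K,D)[0].ravel()
def tri(c1,p1,c2,p2):
    o1,d1=ray(c1,p1);o2,d2=ray(c2,p2)
    A=np.stack([d1,-d2],1);s=np.linalg.lstsq(A,o2-o1,rcond=None)[0]
    a=o1+s[0]*d1;b=o2+s[1]*d2
    return (a+b)/2,np.linalg.norm(a-b)
E
python3 - <<'E'
from h import *
cs={n:cam(n) for n in("top","side")}
for n,c in cs.items():
    cv2.imwrite(f"pics/{n}0.png",c["color"][:,:,::-1]); print(n,np.round(c["extrinsics"],3).tolist())
zs=dict(lens_amber_mid=.028,lens_green_mid=.028,lens_smoke_mid=.028,cup=.066,axis=.066,handle=.091,stand=0,spray=0,flowerpot=0,driver=0)
for t,z in zs.items():
    for n in cs:
        for r in bot.place_of(t,n)[:4]:
            px=np.array(r["location"])*[640,400]
            print(t,n,np.round(px,1),round(r["conf"],2),np.round(atz(cs[n],px,z),3))
o=bot.get_obs();print(o)
E
```

```text
pics
top [[-0.016, 0.989, -0.146, 0.374], [-1.0, -0.017, -0.009, 0.025], [-0.011, 0.146, 0.989, 1.001], [0.0, 0.0, 0.0, 1.0]]
side [[1.0, -0.013, -0.008, 0.475], [0.003, 0.662, -0.749, -0.841], [0.015, 0.749, 0.662, 0.862], [0.0, 0.0, 0.0, 1.0]]
lens_amber_mid top [446.1 232.6] 0.8 [ 0.428 -0.251  0.028]
lens_amber_mid top [433.6 289.8] 0.72 [ 0.291 -0.214  0.028]
lens_amber_mid top [471.4 280.6] 0.65 [ 0.311 -0.306  0.028]
lens_amber_mid top [395.2 255.4] 0.52 [ 0.375 -0.125  0.028]
lens_amber_mid side [287.2 298.3] 0.84 [ 0.418 -0.259  0.028]
lens_amber_mid side [236.  314.2] 0.8 [ 0.299 -0.305  0.028]
lens_amber_mid side [269.9 259. ] 0.61 [ 0.364 -0.133  0.028]
lens_amber_mid side [238.8 281.6] 0.51 [ 0.291 -0.209  0.028]
lens_green_mid top [449.4 193.3] 0.7 [ 0.524 -0.265  0.028]
lens_green_mid side [329.  299.8] 0.55 [ 0.522 -0.262  0.028]
lens_smoke_mid top [453.1 160.5] 0.58 [ 0.608 -0.28   0.028]
lens_smoke_mid side [361.7 307. ] 0.87 [ 0.601 -0.281  0.028]
cup top [318.5 191.4] 0.66 [0.529 0.058 0.066]
cup top [307.3 168.6] 0.49 [0.585 0.084 0.066]
cup side [329.3 202.5] 0.
[... 983 characters left out ...]
.   ]
{'t': 1.1, 'q': array([-1.34908026,  0.47700647,  0.02239005,  1.55536842, -0.01147828,
        1.1092907 , -0.08307466]), 'joint_vel': array([-0.00015819,  0.00140743, -0.00085214, -0.00035894, -0.00095654,
       -0.00289053,  0.00175048]), 'joint_torque': array([ 1.09704686e-04, -5.96347940e+01,  1.60694048e+00, -2.81547618e+01,
        1.25120240e-02,  1.58214818e-03, -4.02030409e-06]), 'eef_pos': array([0.21861536, 0.63865584, 0.23131674]), 'tool_rot': array([2.96199878e-06, 1.64150239e-01, 9.86435349e-01, 2.76356868e-05]), 'contact_force': array([ 0.61038838, -0.00158823,  0.11304519]), 'torque': array([-0.01812441, -0.02468043, -0.02066368]), 'gripper_width': 0.9960159044876646}
```

View pics/top0.png

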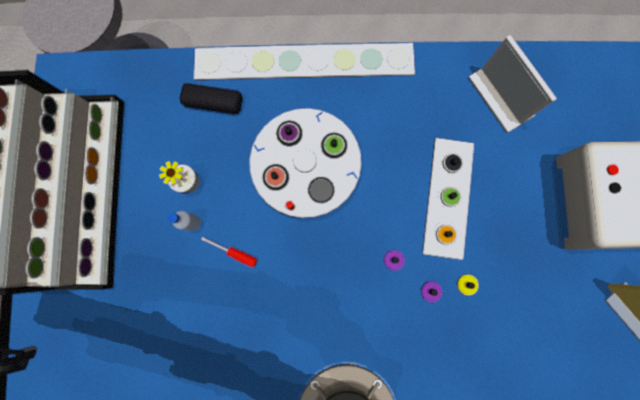

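View pics/side0.png

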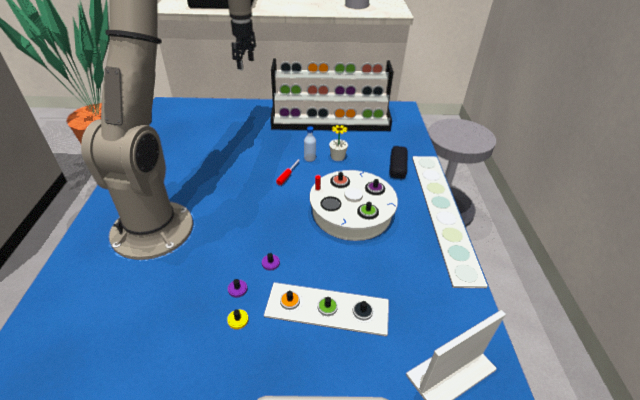

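```bash
python3 - <<'E'
import cv2,numpy as np
a=cv2.imread("pics/top0.png")[140:320,370:510]
b=cv2.imread("pics/side0.png")[230:350,210:400]
a=cv2.resize(a,None,fx=2.7,fy=2.7,interpolation=cv2.INTER_CUBIC);b=cv2.resize(b,None,fx=2.1,fy=2.1,interpolation=cv2.INTER_CUBIC)
o=np.zeros((486,780,3),np.uint8);o[:a.shape[0],:a.shape[1]]=a;o[:b.shape[0],380:380+b.shape[1]]=b[:, :400]
cv2.imwrite("pics/crop.png",o)
E
```

```text
(no output)
```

View pics/crop.png

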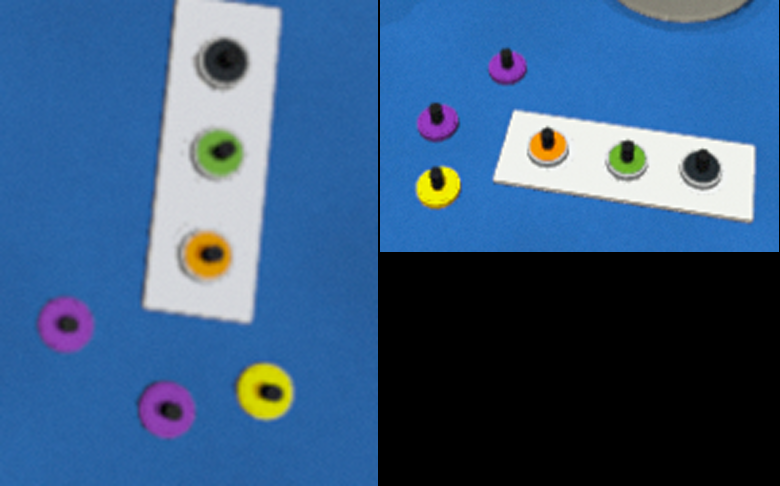

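Amber candidates are the lens at top (446,234) / side (289,299), which is amber in a grey frame on the white tray. The look-alikes are purple at (395,260) and (432,292), yellow at (469,285), and the fixed orange-red carousel lens at (275,177). I choose (446,234), and the crop confirms it. Next I refine the positions.

```bash
cat > m.py <<'E'
from h import *
def blob(img,lo,hi,box,mode=cv2.COLOR_RGB2HSV):
    x0,y0,x1,y1=box
    h=cv2.cvtColor(np.ascontiguousarray(img[y0:y1,x0:x1]),mode)
    m=cv2.inRange(h,np.array(lo),np.array(hi))
    n,l,s,ce=cv2.connectedComponentsWithStats(m)
    i=1+np.argmax(s[1:,4]); cs,_=cv2.findContours((l==i).astype(np.uint8),cv2.RETR_EXTERNAL,cv2.CHAIN_APPROX_NONE)
    hull=cv2.convexHull(cs[0]); mm=cv2.moments(hull)
    return np.array([mm['m10']/mm['m00']+x0,mm['m01']/mm['m00']+y0]),s[i].tolist()
E
python3 - <<'E'
from m import *
t=cam("top");s=cam("side")
def show(name,pt,ps,z):
    print(name,pt[0].round(1),pt[1],ps[0].round(1),ps[1],"top",atz(t,pt[0],z).round(4),"side",atz(s,ps[0],z).round(4),"tri",tri(t,pt[0],s,ps[0])[0].round(4))
A=([8,150,100],[22,255,255])
show("amber",blob(t["color"],*A,(425,215,470,255)),blob(s["color"],*A,(270,280,310,315)),.020)
G=([35,90,60],[65,255,255])
show("green",blob(t["color"],*G,(430,180,470,215)),blob(s["color"],*G,(310,285,345,320)),.020)
C=([0,0,0],[180,120,135])
show("cup",blob(t["color"],*C,(303,172,340,207)),blob(s["color"],*C,(315,192,345,213)),.072)
R=([0,180,90],[5,255,255])
show("handle",blob(t["color"],*R,(280,195,300,215)),blob(s["color"],*R,(310,172,325,195)),.091)
W=([0,0,150],[180,60,255])
show("disc",blob(t["color"],*W,(235,95,375,230)),blob(s["color"],*W,(300,160,405,245)),.066)
E
```

```text
amber [446.5 234. ] [14, 11, 16, 17, 174] [289.4 298.9] [12, 13, 16, 13, 133] top [ 0.4244 -0.2545  0.02  ] side [ 0.4233 -0.2547  0.02  ] tri [ 0.4239 -0.2546  0.02  ]
green [450.9 196.3] [13, 9, 17, 16, 172] [327.2 305.2] [9, 14, 17, 14, 150] top [ 0.5182 -0.2708  0.02  ] side [ 0.5175 -0.2717  0.02  ] tri [ 0.5179 -0.2711  0.0192]
cup [320.6 189.5] [5, 5, 26, 26, 541] [330.4 203.2] [6, 4, 20, 15, 240] top [0.5322 0.0525 0.072 ] side [0.532  0.0491 0.072 ] tri [0.5325 0.0526 0.069 ]
handle [289.6 205. ] [7, 7, 6, 7, 34] [317.5 182.6] [6, 4, 4, 14, 51] top [0.4939 0.1242 0.091 ] side [0.4931 0.1232 0.091 ] tri [0.4936 0.1242 0.0903]
disc [305.  162.7] [15, 14, 111, 109, 7190] [353.2 199. ] [10, 10, 88, 59, 2947] top [0.5994 0.0896 0.066 ] side [0.6026 0.0768 0.066 ] tri [0.6034 0.0905 0.0537]
```

```bash
cat > fit.py <<'E'
from m import *
from scipy.optimize import least_squares
def run():
    t=cam("top");s=cam("side");P=[]
    boxes={"top":(235,95,375,230),"side":(300,165,405,245)}
    for c,n in((t,"top"),(s,"side")):
        for nm,lo,hi,ang in(("grn",[35,90,60],[65,255,255],135),("pur",[135,60,30],[170,255,255],225),("org",[4,80,60],[14,200,255],-45)):
            try:
                b=blob(c["color"],lo,hi,boxes[n]);p=atz(c,b[0],.076);P.append((p[:2],.08,ang,n+nm,b[1]))
            except Exception as e: print(n,nm,e)
        try:
            b=blob(c["color"],[0,180,90],[3,255,255],boxes[n]);P.append((atz(c,b[0],.091)[:2],.115,0,n+"red",b[1]))
        except Exception as e: print(e)
    return t,s,P
def solve(P,th0):
    f=lambda v:np.concatenate([v[:2]+r*np.array([np.cos(v[2]+np.radians(a)),np.sin(v[2]+np.radians(a))])-p for p,r,a,_,_ in P])
    r=least_squares(f,[.6,.089,th0],loss="soft_l1",f_scale=.002)
    return r.x,f(r.x).reshape(-1,2)
E
python3 - <<'E'
from fit import *
t,s,P=run()
P.append((np.array([.532,.0525]),.08,45,"topcup",0));P.append((np.array([.532,.0495]),.08,45,"sidecup",0))
x,res=solve(P,2.83)
for p,r in zip(P,res):print(p[3],p[0].round(4),p[4],(r*1000).round(1))
th=x[2];print(x,np.degrees(th),"cup",x[:2]+.08*np.array([np.cos(th+np.pi/4),np.sin(th+np.pi/4)]),"h",x[:2]+.115*np.array([np.cos(th),np.sin(th)]))
E
```

```text
topgrn [0.6414 0.0198] [90, 41, 18, 17, 192] [-0.5 -0.1]
toppur [0.6743 0.1282] [46, 29, 16, 16, 178] [-0.6 -0.3]
toporg [0.5658 0.1604] [32, 73, 17, 17, 209] [-0.4  0.3]
topred [0.4939 0.1242] [52, 107, 6, 7, 34] [-0.8 -0.7]
sidegrn [0.6403 0.0196] [61, 40, 15, 10, 86] [0.6 0. ]
sidepur [0.6738 0.1288] [69, 18, 13, 7, 67] [-0.1 -0.8]
sideorg [0.565  0.1607] [34, 11, 13, 8, 72] [ 0.4 -0. ]
sidered [0.4931 0.1236] [16, 11, 4, 14, 51] [-0.  -0.1]
topcup [0.532  0.0525] 0 [ 0.7 -0.1]
sidecup [0.532  0.0495] 0 [0.7 2.9]
[0.60318066 0.09020072 2.84789597] 163.17241963440668 cup [0.5326582 0.0524306] h [0.49310493 0.12349236]
```

>>> {"fn": "step_arm", "kwargs": {
  "increments": [
    [0.03,-0.04,0,0,0,2,-1],
    [0.06,-0.08,0,0,0,4,-1],
    [0.09,-0.12,0,0,0,6,-1],
    [0.11,-0.16,0,0,0,8,-1],
    [0.13,-0.2,0,0,0,10,-1],
    [0.15,-0.24,0,0,0,11,-1],
    [0.16,-0.28,0,0,0,11,-1],
    [0.17,-0.32,0,0,0,11,-1],
    [0.18,-0.36,0,0,0,11,-1],
    [0.19,-0.4,0,0,0,11,-1]
  ]
}}

```text
t: 2.13
eef_pos: [0.4011, 0.2672, 0.2316]
tool_rot: [0.0, 0.069, 0.998, 0.0]
contact_force: [1.1, -1.0, -0.6]
gripper_width: 0.996
```

>>> {"fn": "step_arm", "kwargs": {
  "increments": [
    [0.02,-0.04,0,0,0,0,-1],
    [0.04,-0.08,0,0,0,0,-1],
    [0.05,-0.12,0,0,0,0,-1],
    [0.06,-0.16,0,0,0,0,-1],
    [0.06,-0.2,0,0,0,0,-1],
    [0.06,-0.24,0,0,0,0,-1],
    [0.06,-0.28,0,0,0,0,-1],
    [0.05,-0.32,0,0,0,0,-1],
    [0.04,-0.36,0,0,0,0,-1],
    [0.03,-0.4,0,0,0,0,-1]
  ]
}}

```text
t: 2.97
eef_pos: [0.43, -0.1327, 0.2317]
tool_rot: [0.0, 0.069, 0.998, 0.0]
contact_force: [1.8, -0.3, -0.4]
gripper_width: 1.001
```

>>> {"fn": "step_arm", "kwargs": {
  "increments": [
    [-0.01,-0.03,-0.02,0,0,0,-0.3],
    [-0.015,-0.06,-0.05,0,0,0,-0.3],
    [-0.015,-0.09,-0.08,0,0,0,-0.3],
    [-0.015,-0.093,-0.11,0,0,0,-0.3],
    [-0.015,-0.093,-0.12,0,0,0,-0.3],
    [-0.015,-0.093,-0.12,0,0,0,-0.3],
    [-0.015,-0.093,-0.12,0,0,0,-0.3]
  ]
}}

```text
t: 3.55
eef_pos: [0.416, -0.2232, 0.1117]
tool_rot: [-0.0, 0.068, 0.998, 0.0]
contact_force: [-0.2, 0.8, -0.9]
gripper_width: 0.649
```

>>> {"fn": "step_arm", "kwargs": {
  "increments": [
    [0.008,-0.0314,0,0,0,0,-0.3],
    [0.008,-0.0314,-0.03,0,0,0,-0.3],
    [0.008,-0.0314,-0.03,0,0,0,-0.3],
    [0.008,-0.0314,-0.03,0,0,0,-0.3]
  ]
}}

```text
t: 3.88
eef_pos: [0.4242, -0.2543, 0.0823]
tool_rot: [0.0, 0.068, 0.998, 0.0]
contact_force: [0.1, 0.0, 0.5]
gripper_width: 0.65
```

```bash
python3 - <<'E'
from h import *
t=cam("top");s=cam("side")
a=cv2.resize(t["color"][180:290,390:510],None,fx=3.2,fy=3.2,interpolation=cv2.INTER_CUBIC);b=cv2.resize(s["color"][220:330,230:350],None,fx=3.2,fy=3.2,interpolation=cv2.INTER_CUBIC)
cv2.imwrite("pics/hov.png",np.hstack([a,b])[:,:,::-1]); print(bot.get_obs()["eef_pos"],bot.get_obs()["q"])
E
```

```text
[ 0.42481387 -0.2546167   0.08301808] [ 0.04709065  0.42419149  0.45289377  2.12917472 -0.3049535   0.64728698
  2.14466212]
```

View pics/hov.png

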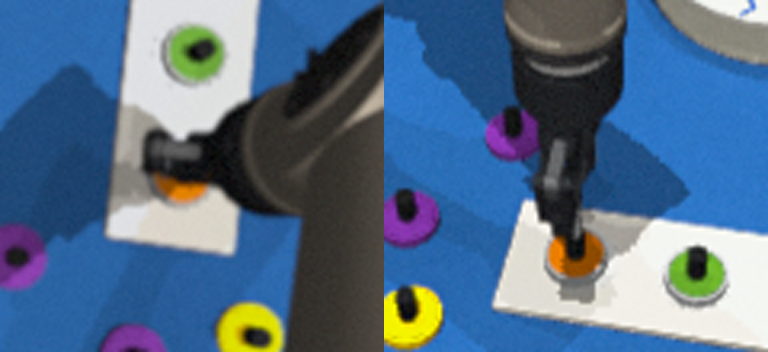

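The left half (top view) and right half (side view) both show the fingers straddling the amber lens's knob, at about side crop (575,240), in line with the measurement. Descending.

>>> {"fn": "step_arm", "kwargs": {
  "increments": [
    [0,0,-0.02,0,0,0,-0.3],
    [0,0,-0.04,0,0,0,-0.3],
    [0,0,-0.055,0,0,0,-0.3],
    [0,0,-0.058,0,0,0,-0.3],
    [0,0,-0.058,0,0,0,-0.3]
  ],
  "force": 25
}}

```text
t: 4.4
eef_pos: [0.424, -0.2547, 0.0239]
tool_rot: [0.0, 0.068, 0.998, 0.0]
contact_force: [0.1, 0.2, -0.1]
gripper_width: 0.655
```

>>> {"fn": "step_arm", "kwargs": {
  "increments": [
    [0,0,0,0,0,0,0.2],
    [0,0,0,0,0,0,0.5],
    [0,0,0,0,0,0,1],
    [0,0,0,0,0,0,1],
    [0,0,0,0,0,0,1],
    [0,0,0,0,0,0,1]
  ],
  "force": 25
}}

```text
t: 4.9
eef_pos: [0.4244, -0.2555, 0.0244]
tool_rot: [0.001, 0.069, 0.998, -0.0]
contact_force: [-1.3, 2.2, 8.0]
gripper_width: 0.175
```

>>> {"fn": "step_arm", "kwargs": {
  "increments": [
    [0,0,0.001,0,0,0,1],
    [0,0,0.001,0,0,0,1],
    [0,0,0.01,0,0,0,1],
    [0,0,0.03,0,0,0,1],
    [0,0,0.06,0,0,0,1],
    [0,0,0.1,0,0,0,1],
    [0,0,0.12,0,0,0,1],
    [0,0,0.12,0,0,0,1]
  ],
  "force": 40
}}

```text
t: 5.57
eef_pos: [0.4261, -0.2568, 0.148]
tool_rot: [0.004, 0.069, 0.998, -0.001]
contact_force: [0.3, -0.2, -0.1]
gripper_width: 0.167
```

```bash
python3 - <<'E'
from h import *
t=cam("top");s=cam("side")
a=cv2.resize(t["color"][180:290,390:510],None,fx=3.2,fy=3.2,interpolation=cv2.INTER_CUBIC);b=cv2.resize(s["color"][200:310,230:350],None,fx=3.2,fy=3.2,interpolation=cv2.INTER_CUBIC)
cv2.imwrite("pics/lift.png",np.hstack([a,b])[:,:,::-1]); print(bot.get_obs())
E
```

```text
{'t': 5.6667, 'q': array([-0.01758546,  0.32064191,  0.52235708,  2.09103899, -0.2264359 ,
        0.7812519 ,  2.07751504]), 'joint_vel': array([ 0.01152696,  0.03649913, -0.02022481,  0.02597811, -0.0055059 ,
       -0.00687328,  0.00579664]), 'joint_torque': array([ 1.86645120e-03, -3.98790336e+01,  5.59707731e+00, -2.28318590e+01,
        9.25281574e-02,  2.10325856e-02, -5.50189277e-02]), 'eef_pos': array([ 0.42411296, -0.25520227,  0.14427336]), 'tool_rot': array([ 1.06969657e-03,  6.87300844e-02,  9.97634718e-01, -4.29288794e-06]), 'contact_force': array([ 1.57652837,  0.63561449, -0.60467118]), 'torque': array([-0.03158361, -0.0247777 ,  0.02778916]), 'gripper_width': 0.1716825772176312}
```

View pics/lift.png

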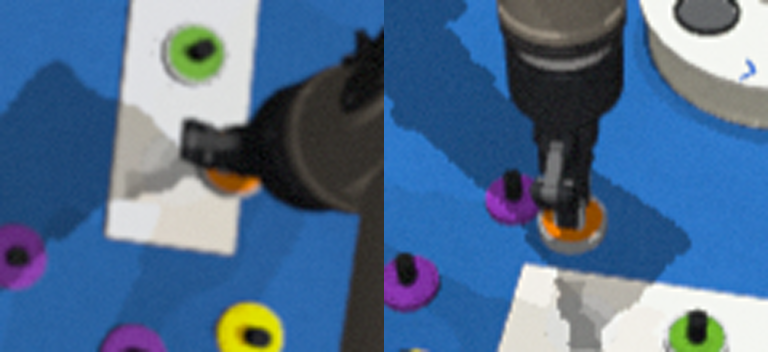

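The amber lens hangs level in the grip (side crop 572,222) and the others are undisturbed. Carrying it above the cup.

>>> {"fn": "step_arm", "kwargs": {
  "increments": [
    [0.01,0.03,0.02,0,0,0,1],
    [0.02,0.06,0.04,0,0,0,1],
    [0.035,0.095,0.055,0,0,0,1],
    [0.05,0.13,0.055,0,0,0,1],
    [0.065,0.165,0.055,0,0,0,1],
    [0.08,0.2,0.055,0,0,0,1],
    [0.095,0.235,0.055,0,0,0,1],
    [0.108,0.27,0.055,0,0,0,1],
    [0.1086,0.295,0.05,0,0,0,1],
    [0.1086,0.3076,0.04,0,0,0,1]
  ]
}}

```text
t: 6.5
eef_pos: [0.5325, 0.0568, 0.1822]
tool_rot: [-0.0, 0.066, 0.998, 0.0]
contact_force: [0.4, 0.0, -1.3]
gripper_width: 0.168
```

>>> {"fn": "step_arm", "kwargs": {
  "increments": [
    [0,0,0,0,0,0,1],
    [0,0,0,0,0,0,1],
    [0,0,0,0,0,0,1],
    [0,0,0,0,0,0,1]
  ]
}}

```text
t: 6.83
eef_pos: [0.5321, 0.0499, 0.1833]
tool_rot: [-0.0, 0.071, 0.998, -0.0]
contact_force: [-0.4, -0.1, -0.3]
gripper_width: 0.172
```

```bash
python3 - <<'E'
from m import *
o=bot.get_obs();print(o["eef_pos"],o["tool_rot"],o["gripper_width"])
t=cam("top");s=cam("side")
a=cv2.resize(t["color"][130:240,270:390],None,fx=3.2,fy=3.2,interpolation=cv2.INTER_CUBIC);b=cv2.resize(s["color"][110:220,270:390],None,fx=3.2,fy=3.2,interpolation=cv2.INTER_CUBIC)
cv2.imwrite("pics/hov2.png",np.hstack([a,b])[:,:,::-1])
E
```

```text
[0.53207759 0.04987702 0.18333237] [-7.63648912e-05  7.05931725e-02  9.97505113e-01 -3.84797259e-04] 0.17203979960277488
```

View pics/hov2.png

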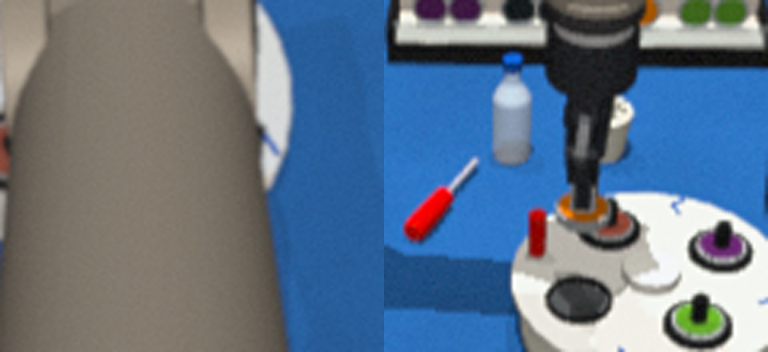

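>>> {"fn": "step_arm", "kwargs": {
  "increments": [
    [0,0,-0.02,0,0,0,1],
    [0,0,-0.04,0,0,0,1],
    [0,0,-0.06,0,0,0,1],
    [0,0,-0.078,0,0,0,1],
    [0,0,-0.078,0,0,0,1],
    [0,0,-0.078,0,0,0,1],
    [0,0,-0.078,0,0,0,1],
    [0,0,-0.078,0,0,0,1]
  ]
}}

```text
t: 7.6
eef_pos: [0.5334, 0.0522, 0.1067]
tool_rot: [0.001, 0.069, 0.998, 0.0]
contact_force: [1.1, 0.3, -1.2]
gripper_width: 0.167
```

```bash
python3 - <<'E'
from m import *
o=bot.get_obs();print(o["eef_pos"],o["tool_rot"],o["gripper_width"],o["joint_vel"].round(3))
s=cam("side")
b=cv2.resize(s["color"][165:235,290:380],None,fx=7,fy=7,interpolation=cv2.INTER_CUBIC)
cv2.imwrite("pics/hov3.png",b[:,:,::-1])
A=([13,150,60],[24,255,255])
r=blob(s["color"],*A,(305,175,350,215));z=o["eef_pos"][2]-.004
print(r,atz(s,r[0],z))
E
```

```text
[0.53335713 0.05218108 0.10671252] [1.17895370e-03 6.91355176e-02 9.97606506e-01 3.86450957e-04] 0.1674371896347527 [-0.003 -0.    -0.002  0.004 -0.001 -0.004 -0.   ]
(array([331.        , 195.07657658]), [19, 17, 15, 8, 50]) [0.53245487 0.05064083 0.10271252]
```

View pics/hov3.png

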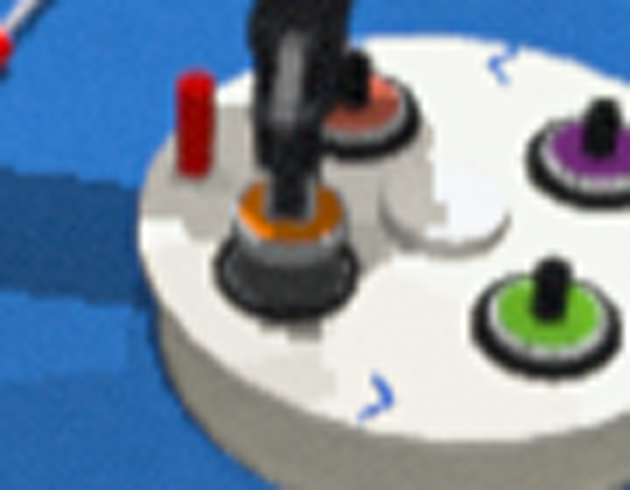

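The lens is centred above the cup (crop 290,215 over 287,270) and level. Lowering it.

>>> {"fn": "step_arm", "kwargs": {
  "increments": [
    [0,0,-0.008,0,0,0,1],
    [0,0,-0.016,0,0,0,1],
    [0,0,-0.021,0,0,0,1],
    [0,0,-0.023,0,0,0,1],
    [0,0,-0.023,0,0,0,1],
    [0,0,-0.023,0,0,0,1]
  ]
}}

```text
t: 8.15
eef_pos: [0.5321, 0.0523, 0.082]
tool_rot: [-0.0, 0.069, 0.998, -0.0]
contact_force: [-1.0, 0.2, -0.4]
gripper_width: 0.167
```

>>> {"fn": "step_arm", "kwargs": {
  "increments": [
    [0,0,-0.001,0,0,0,1],
    [0,0,-0.002,0,0,0,1],
    [0,0,-0.002,0,0,0,1],
    [0,0,-0.002,0,0,0,1]
  ]
}}

```text
t: 8.48
eef_pos: [0.5325, 0.0524, 0.0805]
tool_rot: [0.0, 0.069, 0.998, 0.0]
contact_force: [0.2, 0.2, 0.1]
gripper_width: 0.168
```

>>> {"fn": "step_arm", "kwargs": {
  "increments": [
    [0,0,-0.001,0,0,0,1],
    [0,0,-0.001,0,0,0,1],
    [0,0,-0.001,0,0,0,1]
  ]
}}

```text
t: 8.73
eef_pos: [0.5325, 0.0524, 0.0804]
tool_rot: [0.0, 0.069, 0.998, 0.0]
contact_force: [-4.3, 0.7, 10.9]
gripper_width: 0.171
```

Contact came at TCP z 0.0804, about 0.066 + 0.014, so the lens sits on the cup floor and not on the rim. Releasing.

>>> {"fn": "step_arm", "kwargs": {
  "increments": [
    [0,0,0.0005,0,0,0,1],
    [0,0,0.0005,0,0,0,0.5],
    [0,0,0.0005,0,0,0,0.2],
    [0,0,0.001,0,0,0,0],
    [0,0,0.001,0,0,0,0],
    [0,0,0.001,0,0,0,0],
    [0,0,0.02,0,0,0,0],
    [0,0,0.05,0,0,0,0],
    [0,0,0.08,0,0,0,0],
    [0,0,0.09,0,0,0,0]
  ]
}}

```text
t: 9.57
eef_pos: [0.5343, 0.0523, 0.1729]
tool_rot: [0.002, 0.069, 0.998, 0.001]
contact_force: [0.8, -0.4, 0.9]
gripper_width: 0.499
```

```bash
python3 - <<'E'
from m import *
o=bot.get_obs();print(o["eef_pos"],o["tool_rot"],o["gripper_width"],o["q"].round(2))
s=cam("side")
b=cv2.resize(s["color"][165:235,290:380],None,fx=7,fy=7,interpolation=cv2.INTER_CUBIC)
cv2.imwrite("pics/rel.png",b[:,:,::-1])
E
```

```text
[0.53433401 0.05230428 0.17294617] [2.47934756e-03 6.91639670e-02 9.97601908e-01 7.95063223e-04] 0.4991742536962044 [-0.54  0.33  0.4   1.97 -0.17  0.87  1.38]
```

View pics/rel.png

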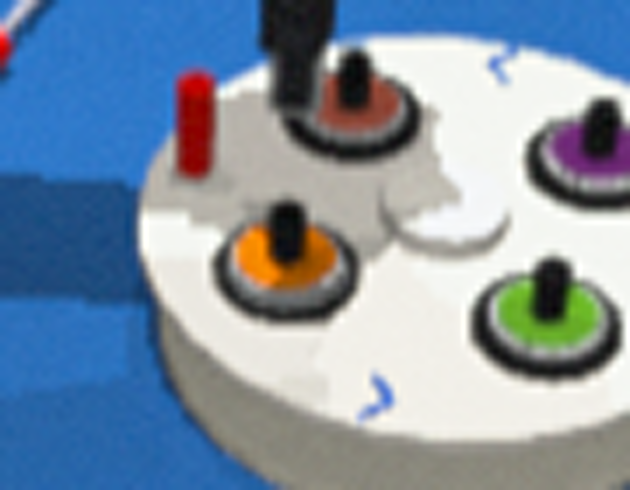

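The amber lens lies flat in its cup (crop 287,258), seated like the green one. Next I turn the shut fingers radially, behind the handle.

>>> {"fn": "step_arm", "kwargs": {
  "increments": [
    [0,0.015,0.01,0,0,-7,0.5],
    [0,0.03,0.01,0,0,-14,1],
    [-0.005,0.05,0.01,0,0,-21,1],
    [-0.01,0.07,0.01,0,0,-28,1],
    [-0.02,0.09,0.01,0,0,-35,1],
    [-0.03,0.104,0.01,0,0,-42,1],
    [-0.03,0.104,0.01,0,0,-49,1],
    [-0.03,0.104,0.01,0,0,-56,1],
    [-0.03,0.104,0.01,0,0,-63,1],
    [-0.03,0.104,0.01,0,0,-70,1]
  ]
}}

```text
t: 10.45
eef_pos: [0.5016, 0.1564, 0.1783]
tool_rot: [-0.0, 0.631, 0.776, -0.001]
contact_force: [-0.4, -0.2, 0.3]
gripper_width: -0.001
```

>>> {"fn": "step_arm", "kwargs": {
  "increments": [
    [0,0,0,0,0,-7,1],
    [0,0,0,0,0,-14,1],
    [0,0,0,0,0,-21,1],
    [0,0,0,0,0,-28,1],
    [0,0,0,0,0,-29,1],
    [0,0,0,0,0,-29,1],
    [0,0,0,0,0,-29,1]
  ]
}}

```text
t: 11.03
eef_pos: [0.502, 0.1563, 0.1788]
tool_rot: [0.0, 0.802, 0.597, -0.0]
contact_force: [0.1, -0.6, 0.2]
gripper_width: 0.0
```

```bash
python3 - <<'E'
from m import *
from scipy.spatial.transform import Rotation as R
o=bot.get_obs();y=R.from_quat(o["tool_rot"],scalar_first=True).as_matrix()[:,1];print(o["eef_pos"],np.degrees(np.arctan2(y[1],y[0])),o["gripper_width"],o["q"].round(2),o["contact_force"])
E
```

```text
[0.5020204  0.15629444 0.17881575] -16.695680785744333 9.421257408040341e-05 [-1.03  0.37  0.76  2.   -0.32  0.9  -0.39] [ 0.05990247 -0.60768585  0.17073785]
```

>>> {"fn": "step_arm", "kwargs": {
  "increments": [
    [0.001,0.001,-0.03,0,0,0,1],
    [0.001,0.001,-0.06,0,0,0,1],
    [0.001,0.001,-0.085,0,0,0,1],
    [0.001,0.001,-0.098,0,0,0,1],
    [0.001,0.001,-0.098,0,0,0,1],
    [0.001,0.001,-0.098,0,0,0,1]
  ]
}}

```text
t: 11.53
eef_pos: [0.5034, 0.157, 0.0814]
tool_rot: [0.0, 0.803, 0.596, -0.0]
contact_force: [0.4, 0.4, -0.5]
gripper_width: -0.002
```

```bash
python3 - <<'E'
from m import *
o=bot.get_obs();print(o["eef_pos"],o["contact_force"])
s=cam("side")
b=cv2.resize(s["color"][155:235,290:390],None,fx=6,fy=6,interpolation=cv2.INTER_CUBIC)
cv2.imwrite("pics/beh.png",b[:,:,::-1])
C=np.array([.6032,.0902]);th0=163.17
for d in range(0,80,5):
    th=np.radians(th0+d);h=C+.115*np.array([np.cos(th),np.sin(th)]);p=h-.020*np.array([-np.sin(th),np.cos(th)])
    print(d,p.round(4), (p-[.503,.1573]).round(4))
E
```

```text
[0.50338233 0.15695213 0.08139833] [ 0.38723866  0.35457531 -0.53254482]
0 [0.4989 0.1426] [-0.0041 -0.0147]
5 [0.4947 0.1334] [-0.0083 -0.0239]
10 [0.4914 0.1237] [-0.0116 -0.0336]
15 [0.4889 0.1139] [-0.0141 -0.0434]
20 [0.4873 0.1038] [-0.0157 -0.0535]
25 [0.4865 0.0937] [-0.0165 -0.0636]
30 [0.4867 0.0835] [-0.0163 -0.0738]
35 [0.4877 0.0733] [-0.0153 -0.084 ]
40 [0.4896 0.0633] [-0.0134 -0.094 ]
45 [0.4924 0.0535] [-0.0106 -0.1038]
50 [0.496 0.044] [-0.007  -0.1133]
55 [0.5004 0.0349] [-0.0026 -0.1224]
60 [0.5056 0.0261] [ 0.0026 -0.1312]
65 [0.5116 0.0178] [ 0.0086 -0.1395]
70 [0.5183 0.0101] [ 0.0153 -0.1472]
75 [0.5256 0.003 ] [ 0.0226 -0.1543]
```

View pics/beh.png

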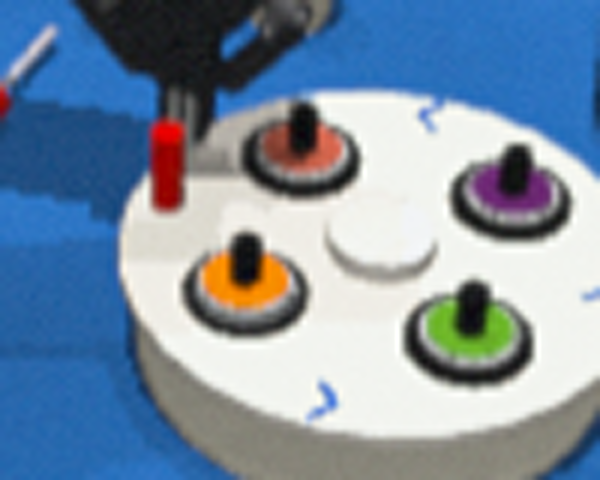

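The shut fingers (crop 185,115) stand behind the red handle (167,165), clear of the red-orange lens. I start the push gently.

>>> {"fn": "step_arm", "kwargs": {
  "increments": [
    [-0.001,-0.004,0,0,0,0,1],
    [-0.002,-0.008,0,0,0,0,1],
    [-0.003,-0.011,0,0,0,0,1],
    [-0.004,-0.014,0,0,0,0,1],
    [-0.005,-0.016,0,0,0,1,1],
    [-0.006,-0.018,0,0,0,2,1],
    [-0.0065,-0.02,0,0,0,3,1],
    [-0.0075,-0.022,0,0,0,4,1],
    [-0.0083,-0.0239,0,0,0,5,1],
    [-0.0083,-0.0239,0,0,0,5,1]
  ]
}}

```text
t: 12.42
eef_pos: [0.4949, 0.1332, 0.0815]
tool_rot: [0.0, 0.776, 0.631, 0.0]
contact_force: [0.8, 0.7, 2.0]
gripper_width: 0.002
```

```bash
cat > ang.py <<'E'
from m import *
def ang(c=None):
    s=c or cam("side")
    P=[]
    for nm,lo,hi,a,z in(("grn",[35,90,60],[65,255,255],135,.076),("pur",[135,60,30],[170,255,255],225,.076),("amb",[13,170,100],[22,255,255],45,.076)):
        b=blob(s["color"],lo,hi,(300,165,405,245));p=atz(s,b[0],z)[:2]-[.6032,.0902]
        P.append(((np.degrees(np.arctan2(p[1],p[0]))-a)%360,np.linalg.norm(p),b[1][4]))
    return np.round(P,4).tolist()
if __name__=="__main__":
    print(ang()); o=bot.get_obs(); print(o["eef_pos"].round(4),o["contact_force"].round(2))
E
python3 ang.py
```

```text
[[167.5925, 0.0794, 89.0], [168.7167, 0.0806, 70.0], [166.4526, 0.0797, 77.0]]
[0.4948 0.1328 0.0813] [-0.25  1.63  0.46]
```

>>> {"fn": "step_arm", "kwargs": {
  "increments": [
    [-0.0007,-0.0019,0,0,0,1,1],
    [-0.0014,-0.0038,0,0,0,2,1],
    [-0.0021,-0.0057,0,0,0,3,1],
    [-0.0027,-0.0077,0,0,0,4,1],
    [-0.0033,-0.0097,0,0,0,5,1],
    [-0.0038,-0.0116,0,0,0,6,1],
    [-0.0043,-0.0136,0,0,0,7,1],
    [-0.0048,-0.0156,0,0,0,8,1],
    [-0.0053,-0.0175,0,0,0,9,1],
    [-0.0058,-0.0195,0,0,0,10,1]
  ]
}}

```text
t: 13.3
eef_pos: [0.4889, 0.1138, 0.0813]
tool_rot: [-0.0, 0.718, 0.696, -0.0]
contact_force: [-0.5, 5.2, 2.1]
gripper_width: 0.003
```

>>> {"fn": "step_arm", "kwargs": {
  "increments": [
    [-0.0003,-0.002,0,0,0,1,1],
    [-0.0006,-0.004,0,0,0,2,1],
    [-0.001,-0.006,0,0,0,3,1],
    [-0.0013,-0.0081,0,0,0,4,1],
    [-0.0016,-0.0101,0,0,0,5,1],
    [-0.0018,-0.0121,0,0,0,6,1],
    [-0.002,-0.0141,0,0,0,7,1],
    [-0.0021,-0.0162,0,0,0,8,1],
    [-0.0021,-0.0162,0,0,0,8,1]
  ]
}}

```text
t: 14.05
eef_pos: [0.4868, 0.0963, 0.0812]
tool_rot: [0.0, 0.668, 0.744, -0.001]
contact_force: [0.8, -0.7, 0.8]
gripper_width: 0.003
```

```bash
python3 ang.py; python3 - <<'E'
import numpy as np
C=np.array([.6032,.0902])
def f(d):
    th=np.radians(163.17+d);h=C+.115*np.array([np.cos(th),np.sin(th)]);return h-.020*np.array([-np.sin(th),np.cos(th)])
for d in range(23,76): print(d,f(d).round(4), (f(d+1)-f(d)).round(4))
E
```

```text
[[186.336, 0.0792, 83.0], [186.4563, 0.0806, 64.0], [184.9423, 0.08, 80.0]]
[0.4869 0.0962 0.0811] [ 0.39 -0.46  0.04]
23 [0.4867 0.0977] [-0.0001 -0.002 ]
24 [0.4866 0.0957] [-0.0001 -0.002 ]
25 [0.4865 0.0937] [-0.    -0.002]
26 [0.4865 0.0916] [-0.    -0.002]
27 [0.4865 0.0896] [ 0.    -0.002]
28 [0.4865 0.0875] [ 0.0001 -0.002 ]
29 [0.4866 0.0855] [ 0.0001 -0.002 ]
30 [0.4867 0.0835] [ 0.0001 -0.002 ]
31 [0.4868 0.0814] [ 0.0002 -0.002 ]
32 [0.487  0.0794] [ 0.0002 -0.002 ]
33 [0.4872 0.0774] [ 0.0002 -0.002 ]
34 [0.4874 0.0754] [ 0.0003 -0.002 ]
35 [0.4877 0.0733] [ 0.0003 -0.002 ]
36 [0.488  0.0713] [ 0.0003 -0.002 ]
37 [0.4884 0.0693] [ 0.0004 -0.002 ]
38 [0.4887 0.0673] [ 0.0004 -0.002 ]
39 [0.4892 0.0653] [ 0.0005 -0.002 ]
40 [0.4896 0.0633] [ 0.0005 -0.002 ]
41 [0.4901 0.0614] [ 0.0005 -0.002 ]
42 [0.4906 0.0594] [ 0.0006 -0.002 ]
43 [0.4912 0.0574] [ 0.0006 -0.002 ]
44 [0.4918 0.0555] [ 0.0006 -0.0019]
45 [0.4924 0.0535] [ 0.0007 -0.0019]
46 [0.493  0.0516] [ 0.0007 -0.0019]
47 [0.4937 0.0497] [ 0.0007 -0.0019]
48 [0.4945 0.0478] [ 0.0008 -0.0019]
49 [0.4952 0.0459] [ 0.00
[... 271 characters left out ...]
 [0.5024 0.0313] [ 0.001  -0.0017]
58 [0.5035 0.0296] [ 0.0011 -0.0017]
59 [0.5045 0.0278] [ 0.0011 -0.0017]
60 [0.5056 0.0261] [ 0.0011 -0.0017]
61 [0.5068 0.0244] [ 0.0012 -0.0017]
62 [0.5079 0.0227] [ 0.0012 -0.0017]
63 [0.5091 0.0211] [ 0.0012 -0.0016]
64 [0.5104 0.0195] [ 0.0012 -0.0016]
65 [0.5116 0.0178] [ 0.0013 -0.0016]
66 [0.5129 0.0163] [ 0.0013 -0.0016]
67 [0.5142 0.0147] [ 0.0013 -0.0015]
68 [0.5155 0.0132] [ 0.0014 -0.0015]
69 [0.5169 0.0116] [ 0.0014 -0.0015]
70 [0.5183 0.0101] [ 0.0014 -0.0015]
71 [0.5197 0.0087] [ 0.0014 -0.0014]
72 [0.5211 0.0072] [ 0.0015 -0.0014]
73 [0.5226 0.0058] [ 0.0015 -0.0014]
74 [0.524  0.0044] [ 0.0015 -0.0014]
75 [0.5256 0.003 ] [ 0.0015 -0.0013]
```

>>> {"fn": "step_arm", "kwargs": {
  "increments": [
    [0,-0.001,0,0,0,0.5,1],
    [0,-0.002,0,0,0,1,1],
    [0,-0.003,0,0,0,1.5,1],
    [0,-0.004,0,0,0,2,1],
    [0,-0.004,0,0,0,2,1]
  ]
}}

```text
t: 14.52
eef_pos: [0.4868, 0.0936, 0.0811]
tool_rot: [-0.0, 0.655, 0.756, -0.0]
contact_force: [-1.5, 1.7, -1.3]
gripper_width: -0.0
```

```bash
python3 ang.py
```

```text
[[187.5662, 0.079, 85.0], [188.0231, 0.0801, 66.0], [185.8129, 0.0801, 78.0]]
[0.4868 0.0934 0.0812] [-2.01  2.33  0.19]
```

>>> {"fn": "step_arm", "kwargs": {
  "increments": [
    [0,-0.001,0,0,0,0.5,1],
    [0,-0.002,0,0,0,1,1],
    [0,-0.003,0,0,0,1.5,1],
    [0,-0.004,0,0,0,2,1],
    [0,-0.004,0,0,0,2,1]
  ]
}}

```text
t: 14.98
eef_pos: [0.4868, 0.0892, 0.0812]
tool_rot: [-0.0, 0.642, 0.767, -0.0]
contact_force: [-2.3, 2.8, -0.7]
gripper_width: 0.003
```

```bash
cat > q.py <<'E'
from ang import *
from scipy.spatial.transform import Rotation as R
o=bot.get_obs();p=o["eef_pos"][:2]-[.6032,.0902]
a=ang();d=np.mean([x[0] for x in a])-163.17
td=np.degrees(np.arctan2(p[1],p[0]))%360+9.87-163.17
th=np.radians(163.17+td);f=o["contact_force"]
y=R.from_quat(o["tool_rot"],scalar_first=True).as_matrix()[:,1]
print("disc",round(d,2),"tool",round(td,2),"gap",round(d-td,2),"r",np.linalg.norm(p).round(4),"yaw",(np.degrees(np.arctan2(y[1],y[0]))+16.83).round(1),"Ft",round(f[0]*-np.sin(th)+f[1]*np.cos(th),2),f.round(1),[x[0] for x in a])
E
python3 q.py
```

```text
disc 26.46 tool 27.18 gap -0.72 r 0.1164 yaw 27.0 Ft -3.2 [-2.3  2.8 -0.7] [190.3585, 190.3457, 188.1925]
```

>>> {"fn": "step_arm", "kwargs": {
  "increments": [
    [0,-0.001,0,0,0,0.5,1],
    [0,-0.002,0,0,0,1,1],
    [0,-0.003,0,0,0,1.5,1],
    [0.0001,-0.004,0,0,0,2,1],
    [0.0001,-0.004,0,0,0,2,1]
  ]
}}

```text
t: 15.45
eef_pos: [0.4872, 0.0852, 0.0813]
tool_rot: [0.0, 0.628, 0.778, -0.0]
contact_force: [-1.7, 1.3, 0.0]
gripper_width: 0.004
```

```bash
python3 q.py
```

```text
disc 28.54 tool 29.16 gap -0.62 r 0.1161 yaw 29.0 Ft -1.65 [-1.7  1.3  0. ] [192.2884, 192.3136, 190.5176]
```

>>> {"fn": "step_arm", "kwargs": {
  "increments": [
    [0,-0.001,0,0,0,0.5,1],
    [0,-0.002,0,0,0,1,1],
    [0,-0.003,0,0,0,1.5,1],
    [0,-0.004,0,0,0,2,1],
    [0,-0.004,0,0,0,2,1]
  ]
}}

```text
t: 15.92
eef_pos: [0.4876, 0.0814, 0.0814]
tool_rot: [0.0, 0.615, 0.789, 0.0]
contact_force: [-0.1, 2.9, -1.2]
gripper_width: 0.003
```

```bash
python3 q.py
```

```text
disc 29.97 tool 31.07 gap -1.11 r 0.116 yaw 31.0 Ft -2.86 [-0.1  2.9 -1.2] [193.3253, 193.7417, 192.3381]
```

>>> {"fn": "step_arm", "kwargs": {
  "increments": [
    [0,-0.001,0,0,0,0.5,1],
    [0,-0.002,0,0,0,1,1],
    [0,-0.003,0,0,0,1.5,1],
    [0,-0.004,0,0,0,2,1],
    [0,-0.004,0,0,0,2,1]
  ]
}}

```text
t: 16.38
eef_pos: [0.4877, 0.0774, 0.0815]
tool_rot: [0.0, 0.601, 0.799, 0.0]
contact_force: [1.0, 2.9, -0.5]
gripper_width: 0.001
```

```bash
python3 q.py
```

```text
disc 32.09 tool 33.01 gap -0.92 r 0.1162 yaw 33.0 Ft -2.56 [ 1.   2.9 -0.5] [195.7654, 196.0938, 193.9239]
```

>>> {"fn": "step_arm", "kwargs": {
  "increments": [
    [0,-0.001,0,0,0,0.5,1],
    [0.0001,-0.002,0,0,0,1,1],
    [0.0002,-0.003,0,0,0,1.5,1],
    [0.0002,-0.004,0,0,0,2,1],
    [0.0002,-0.004,0,0,0,2,1]
  ]
}}

```text
t: 16.85
eef_pos: [0.4875, 0.0733, 0.0814]
tool_rot: [0.0, 0.587, 0.81, -0.0]
contact_force: [0.8, 1.4, 0.7]
gripper_width: 0.0
```

```bash
python3 q.py
```

```text
disc 34.12 tool 35.0 gap -0.88 r 0.1169 yaw 35.0 Ft -1.08 [0.8 1.4 0.7] [197.6914, 198.0885, 196.1047]
```

>>> {"fn": "step_arm", "kwargs": {
  "increments": [
    [0.0002,-0.001,0,0,0,0.5,1],
    [0.0004,-0.002,0,0,0,1,1],
    [0.0006,-0.003,0,0,0,1.5,1],
    [0.0008,-0.004,0,0,0,2,1],
    [0.0008,-0.004,0,0,0,2,1]
  ]
}}

```text
t: 17.32
eef_pos: [0.4879, 0.0692, 0.0813]
tool_rot: [-0.0, 0.573, 0.82, -0.0]
contact_force: [-0.6, 1.2, 1.6]
gripper_width: -0.004
```

```bash
python3 q.py
```

```text
disc 35.99 tool 37.04 gap -1.05 r 0.1172 yaw 37.0 Ft -1.31 [-0.6  1.2  1.6] [200.095, 199.6746, 197.6974]
```

>>> {"fn": "step_arm", "kwargs": {
  "increments": [
    [0.0002,-0.001,0,0,0,0.5,1],
    [0.0005,-0.002,0,0,0,1,1],
    [0.0008,-0.003,0,0,0,1.5,1],
    [0.001,-0.004,0,0,0,2,1],
    [0.001,-0.004,0,0,0,2,1]
  ]
}}

```text
t: 17.78
eef_pos: [0.4889, 0.0652, 0.0811]
tool_rot: [-0.0, 0.558, 0.83, -0.0]
contact_force: [-2.3, 1.9, 1.8]
gripper_width: 0.001
```

```bash
python3 q.py
```

```text
disc 38.05 tool 39.05 gap -1.0 r 0.1171 yaw 39.0 Ft -2.62 [-2.3  1.9  1.8] [201.4473, 202.0599, 200.1485]
```

>>> {"fn": "step_arm", "kwargs": {
  "increments": [
    [0.0002,-0.001,0,0,0,0.5,1],
    [0.0005,-0.002,0,0,0,1,1],
    [0.0008,-0.003,0,0,0,1.5,1],
    [0.001,-0.004,0,0,0,2,1],
    [0.001,-0.004,0,0,0,2,1]
  ]
}}

```text
t: 18.25
eef_pos: [0.4899, 0.0613, 0.0812]
tool_rot: [-0.0, 0.544, 0.839, -0.0]
contact_force: [-2.5, 1.5, -0.6]
gripper_width: 0.001
```

```bash
python3 q.py
```

```text
disc 40.15 tool 41.01 gap -0.86 r 0.1169 yaw 41.0 Ft -2.39 [-2.5  1.5 -0.6] [204.198, 203.5114, 202.2556]
```

>>> {"fn": "step_arm", "kwargs": {
  "increments": [
    [0.0002,-0.001,0,0,0,0.5,1],
    [0.0005,-0.002,0,0,0,1,1],
    [0.0008,-0.003,0,0,0,1.5,1],
    [0.0011,-0.004,0,0,0,2,1],
    [0.0011,-0.004,0,0,0,2,1]
  ]
}}

```text
t: 18.72
eef_pos: [0.4913, 0.0573, 0.0812]
tool_rot: [0.0, 0.529, 0.849, -0.0]
contact_force: [-2.4, 0.3, -0.4]
gripper_width: 0.001
```

```bash
python3 q.py
```

```text
disc 41.95 tool 43.07 gap -1.12 r 0.1167 yaw 43.0 Ft -1.35 [-2.4  0.3 -0.4] [205.2335, 205.7902, 204.3406]
```

>>> {"fn": "step_arm", "kwargs": {
  "increments": [
    [0.0003,-0.001,0,0,0,0.5,1],
    [0.0006,-0.002,0,0,0,1,1],
    [0.0009,-0.003,0,0,0,1.5,1],
    [0.0012,-0.0039,0,0,0,2,1],
    [0.0012,-0.0039,0,0,0,2,1]
  ]
}}

```text
t: 19.18
eef_pos: [0.4927, 0.0534, 0.0813]
tool_rot: [0.0, 0.514, 0.858, -0.0]
contact_force: [-2.6, 0.7, -1.3]
gripper_width: 0.003
```

```bash
python3 q.py
```

```text
disc 44.12 tool 45.12 gap -1.0 r 0.1165 yaw 45.0 Ft -1.86 [-2.6  0.7 -1.3] [207.8393, 207.6914, 206.3396]
```

>>> {"fn": "step_arm", "kwargs": {
  "increments": [
    [0.0003,-0.001,0,0,0,0.5,1],
    [0.0006,-0.002,0,0,0,1,1],
    [0.0009,-0.0029,0,0,0,1.5,1],
    [0.0012,-0.0038,0,0,0,2,1],
    [0.0012,-0.0038,0,0,0,2,1]
  ]
}}

```text
t: 19.65
eef_pos: [0.494, 0.0497, 0.0813]
tool_rot: [0.0, 0.499, 0.867, 0.0]
contact_force: [-2.0, 1.6, -1.5]
gripper_width: 0.0
```

```bash
python3 q.py
```

```text
disc 46.47 tool 47.07 gap -0.6 r 0.1165 yaw 47.0 Ft -2.4 [-2.   1.6 -1.5] [210.5796, 210.0549, 208.2876]
```

>>> {"fn": "step_arm", "kwargs": {
  "increments": [
    [0.0003,-0.001,0,0,0,0.5,1],
    [0.0006,-0.002,0,0,0,1,1],
    [0.0009,-0.0029,0,0,0,1.5,1],
    [0.0013,-0.0038,0,0,0,2,1],
    [0.0013,-0.0038,0,0,0,2,1]
  ]
}}

```text
t: 20.12
eef_pos: [0.4954, 0.0459, 0.0814]
tool_rot: [0.0, 0.484, 0.875, 0.0]
contact_force: [-1.4, 0.8, -1.5]
gripper_width: -0.002
```

```bash
python3 q.py
```

```text
disc 47.95 tool 49.04 gap -1.08 r 0.1166 yaw 49.0 Ft -1.39 [-1.4  0.8 -1.5] [211.3788, 211.353, 210.6422]
```

>>> {"fn": "step_arm", "kwargs": {
  "increments": [
    [0.0004,-0.001,0,0,0,0.5,1],
    [0.0008,-0.002,0,0,0,1,1],
    [0.0012,-0.0029,0,0,0,1.5,1],
    [0.0016,-0.0037,0,0,0,2,1],
    [0.0016,-0.0037,0,0,0,2,1]
  ]
}}

```text
t: 20.58
eef_pos: [0.4974, 0.0415, 0.0816]
tool_rot: [0.001, 0.469, 0.883, 0.0]
contact_force: [0.1, 0.2, 0.6]
gripper_width: 0.0
```

```bash
python3 q.py
```

```text
disc 50.9 tool 51.39 gap -0.49 r 0.1165 yaw 50.9 Ft -0.14 [0.1 0.2 0.6] [214.5023, 214.4517, 213.2531]
```

Force dropped and the disc moved 3° on a 2° step, so the catch may have dropped in. I hold and look again before going on in smaller steps.

>>> {"fn": "step_arm", "kwargs": {
  "increments": [
    [0,0,0,0,0,0,1],
    [0,0,0,0,0,0,1]
  ]
}}

```text
t: 20.8
eef_pos: [0.4969, 0.0422, 0.0814]
tool_rot: [0.0, 0.469, 0.883, 0.0]
contact_force: [-0.6, -0.6, 0.6]
gripper_width: -0.003
```

```bash
python3 q.py; python3 q.py
```

```text
disc 53.67 tool 51.01 gap 2.66 r 0.1167 yaw 50.9 Ft 0.21 [-0.6 -0.6  0.6] [217.6103, 217.3128, 215.595]
disc 53.67 tool 50.93 gap 2.74 r 0.1167 yaw 50.9 Ft -1.03 [-0.3  1.1  0.4] [217.6865, 217.3128, 215.518]
```

The disc sprang ahead by itself to 53.7°, about 3.7° clear of the finger contact, and rests there. That is the click. Backing off and rising.

>>> {"fn": "step_arm", "kwargs": {
  "increments": [
    [-0.003,0.006,0,0,0,0,1],
    [-0.005,0.01,0.01,0,0,0,1],
    [-0.005,0.01,0.04,0,0,0,1],
    [-0.005,0.01,0.08,0,0,0,1],
    [-0.005,0.01,0.12,0,0,0,1],
    [-0.005,0.04,0.14,0,0,0,1],
    [-0.005,0.08,0.15,0,0,0,1],
    [-0.005,0.12,0.15,0,0,0,1],
    [-0.005,0.16,0.15,0,0,0,1],
    [-0.005,0.2,0.15,0,0,0,1]
  ]
}}

```text
t: 21.73
eef_pos: [0.4909, 0.2449, 0.2327]
tool_rot: [0.0, 0.469, 0.883, 0.001]
contact_force: [1.9, -0.5, -0.7]
gripper_width: -0.001
```

>>> {"fn": "step_arm", "kwargs": {
  "increments": [
    [-0.03,0.04,0,0,0,0,1],
    [-0.06,0.08,0,0,0,0,1],
    [-0.09,0.12,0,0,0,0,1],
    [-0.1,0.16,0,0,0,0,1],
    [-0.1,0.2,0,0,0,0,1],
    [-0.12,0.24,0,0,0,0,1],
    [-0.12,0.24,0,0,0,0,1],
    [-0.12,0.24,0,0,0,0,1]
  ]
}}

```text
t: 22.4
eef_pos: [0.3663, 0.4892, 0.2315]
tool_rot: [-0.001, 0.464, 0.886, 0.001]
contact_force: [0.8, 0.3, 0.5]
gripper_width: -0.002
```

```bash
python3 - <<'E'
from fit import *
from ang import ang
t=cam("top");s=cam("side");print(ang(s))
o=bot.get_obs();print(o["t"],o["eef_pos"])
cv2.imwrite("pics/end_t.png",t["color"][:,:,::-1]);cv2.imwrite("pics/end_s.png",s["color"][:,:,::-1])
b=cv2.resize(s["color"][165:235,290:400],None,fx=7,fy=7,interpolation=cv2.INTER_CUBIC)
cv2.imwrite("pics/end_c.png",b[:,:,::-1])
C=np.array([.6032,.0902])
for n,lo,hi,a in(("grn",[35,90,60],[65,255,255],135),("pur",[135,60,30],[170,255,255],225),("org",[4,80,60],[12,200,255],-45),("amb",[13,170,100],[22,255,255],45)):
    b=blob(t["color"],lo,hi,(235,95,375,230));p=atz(t,b[0],.076)[:2]-C
    print(n,b[1],(np.degrees(np.arctan2(p[1],p[0]))-a-163.17)%360,np.linalg.norm(p))
E
```

```text
[[217.6865, 0.0792, 80.0], [217.3128, 0.0808, 65.0], [215.5787, 0.0796, 82.0]]
22.5 [0.37031283 0.48336903 0.23150086]
grn [66, 25, 17, 17, 186] 53.79116945451517 0.08028337208540864
pur [28, 53, 17, 17, 191] 53.611482712700194 0.08005554167607534
org [57, 90, 17, 17, 218] 53.94967992126493 0.079963671666601
amb [95, 62, 16, 16, 172] 53.08677494167648 0.07967349485619252
```

View pics/end_t.png

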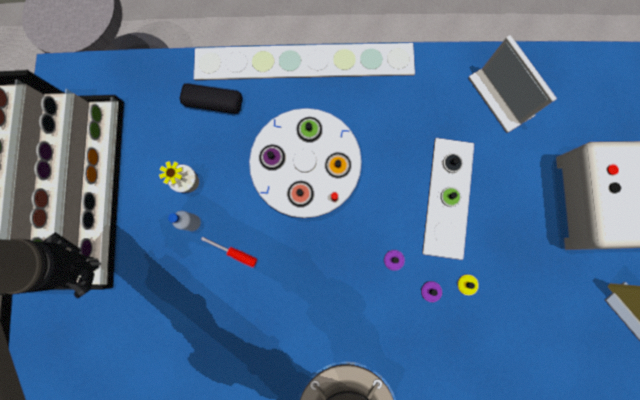

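View pics/end_c.png

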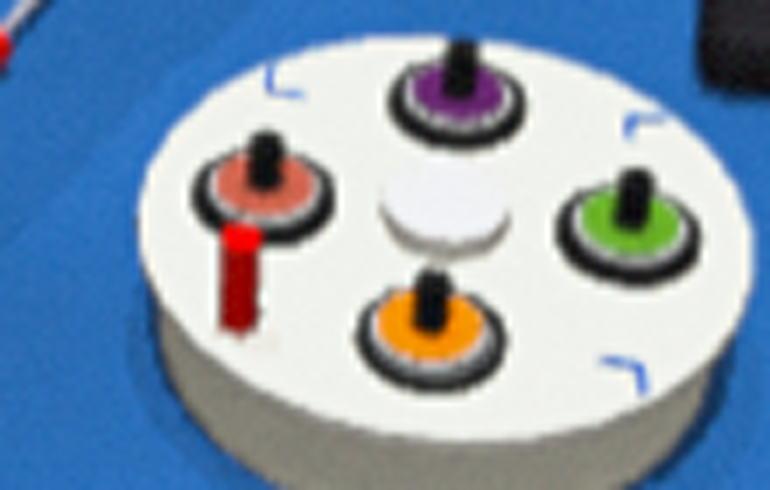

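The amber lens (top 338,164) lies in its cup and the disc is unchanged at about 53.7° after I backed off. The other items are where they were. Handing in.

```bash
python3 -c "
from station import bot
o=bot.get_obs();print(o['t'],o['contact_force'],abs(o['joint_vel']).max());print(bot.hand_in())"
```

```text
22.5 [-0.00251136 -0.23750466  0.61395682] 0.038976921344484224
the job is handed in; nothing more can be done
None
```

The amber lens is in the carousel's empty cup and the carousel is clicked into its next position. I handed the job in at 22.5 s.

- **Lens:** I set it down until the force showed contact at the height of the cup floor. In the last pictures it lies flat like its neighbours, 79.7 mm from the axis (80 expected).
- **Push:** I pushed the handle counter-clockwise in 2° steps. Tangential readings at the step ends were about 1–3 N. One early reading, taken while moving, was about 5 N.
- **Click:** At about 51° the force vanished and the disc sprang ahead of the fingers by itself to about 53.7°. I stopped and backed off, and the angle was unchanged in later pictures. I did not push against the notch to test the hold.
- **Rest of the scene:** By eye, nothing else on the counter moved, and the gripper is clear with a force of about zero.
- **Disagreement:** The amber lens alone gives an angle 0.5–2° lower than the other lenses. I put that down to a small offset in the cup and the knob hiding part of it.

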